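# Set the spindle screw and lock it

## Task

Turn the brass wing screw on the watchmaker's spindle fixture clockwise until you feel it bottom, without forcing it, then back it off an eighth of a turn. Then swing the black-knobbed lock lever clockwise fully home, let go, and leave the tray, jar and ring where they are.

Things in the scene. Friction and masses are not known exactly. Their poses are not given: they have to be found in the camera images.
- fixture: blue-grey iron fixture fixed to the bench: base plate 120 (x) x 200 (y) x 18 mm, origin at the centre of its underside, z up. A round spindle housing, 54 mm across, its top 75 mm above the bench, stands at local (0, +50 mm); 8 white marks on its top stand an eighth of a turn apart. A lock boss stands at local (0, -50 mm), its top 34 mm above the bench.
- wing (a point): grip point of the brass wing screw, on its vertical axis at fixture-local (0, +50, 103 mm). The wing is an upright flat bar 40 mm long (this point's x axis), 10 mm thick (its y axis), its flat sides reaching from 8 to 42 mm above the housing top, with a red dot on the top of its +x end. The point turns with the screw.
- wing_screw (a joint): turn of the screw in rad, growing clockwise from above (tightening), drag 0.025 N m; it stays at its height. 0.4 to 1.25 rad from its start, differing each time and only to be felt, its hidden pin (wing_screw_c0) meets a sprung stop (stop_dog_c0), both at 17 mm radius: torque jumps by about 0.16 N m, then climbs 1 N m per rad, springing back when let go. Above about 0.5 N m it is forced.
- lock_lever (a joint): swing of the lock lever in rad, growing clockwise seen from above: 0 = unlocked, 1.2 = fully home against its stop. At 0 the arm points along the fixture's -y, at 1.2 it has nearly reached -x. Stays where it is left; drag about 0.05 N m.
- lock_knob (a point): centre of the top of the lock lever's upright round black knob, 16 mm across, whose sides are free from 41 to 72 mm above the bench. The knob stands 52 mm from the lever's vertical axis, which is at fixture-local (0, -50 mm).
- parts_tray: bystander: loose grey divided tray, 90 x 170 x 22 mm, origin under its centre
- oil_jar: bystander: loose small glass jar with a steel cap, 38 mm across, 45 mm tall, origin under its centre
- case_ring: bystander: loose steel watch-case ring lying flat, 42 mm across, 9 mm high, origin under its centre

How it is judged (in metres and radians):
On the way, in this order (a step that is already met when the one before it is completed fails the run):
1. the wing screw is turned clockwise until it bottoms on its stop (contact force between wing_screw_c0 and stop_dog_c0 above 5 N), for 0.2 s.
2. it is backed off an eighth of a turn (45 degrees, within 17) from the stop (distance between wing_screw_c0 and stop_dog_c0 between 0.01576 and 0.02387 m and value of joint lock_lever below 0.6 rad), for 0.2 s.
3. the lock lever is then swung fully home (value of joint lock_lever above 1.05 rad), for 0.2 s.
At the end, for the whole second after the job is handed in: The wing screw rests an eighth of a turn (45 degrees, within 17) short of where it first meets its stop, and the lock lever rests fully home (at least 1.05 of its 1.2 rad), both still (distance between wing_screw_c0 and stop_dog_c0 between 0.01576 and 0.02387 m and value of joint lock_lever above 1.05 rad and velocity of joint wing_screw between -0.05 and 0.05 rad/s and velocity of joint lock_lever between -0.05 and 0.05 rad/s); the robot touches nothing.
It fails at once if the wing screw is forced against its stop (more than about 0.5 N m) (contact force between wing_screw_c0 and stop_dog_c0 above 32 N).
It fails at once if the tray is moved more than 15 mm (distance of parts_tray from where it was at the start of the episode above 0.015 m).
It fails at once if the jar is moved more than 15 mm (distance of oil_jar from where it was at the start of the episode above 0.015 m).
It fails at once if the ring is moved more than 15 mm (distance of case_ring from where it was at the start of the episode above 0.015 m).
It also fails if it takes over 66 s, if anything falls off the work surface, if the arm or the gripper's body presses on something with over 40 N, if the wrist force passes 120 N, or if a joint passes its speed limit or range.

## Robot

A 7-joint arm with a two-finger parallel gripper is mounted at the origin on the work surface. World frame = base frame: x ahead of the robot, y to its left, z up, the work surface at z = 0. Lengths are in m, angles in degrees, forces in N, time in s.
With the tool pointing down it reaches from about 0.425 to 0.95 m from the base axis. Payload 16.7 kg.
Tool frame: the origin (TCP) lies between the finger pads; the fingertips stand 8 mm ahead of it and the grasp point (between the pads) lies 11 mm behind it; z points along the fingers, y is the line along which they close (so a half turn about z gives the same grasp; the last joint's range is limited). The gripper opens to 94 mm and grips with 3 to 60 N. Pads are 16 mm wide; open, the fingers measure 119 mm over their backs; the gripper's body (75 mm by 177 mm) begins 78 mm behind the grasp point.
Start: joints at [-72.852, 24.414, 4.234, 92.017, -1.954, 63.644, -3.845], TCP at [0.293, 0.608, 0.213] pointing down, gripper open.
Joint ranges: [-163.25, 163.25], [-28.42, 122.38], [-70.27, 78.77], [12.13, 141.07], [-58.53, 238.53], [9.26, 117.41], [-156.51, 156.51]. Speed limits (degrees/s): [108.29, 108.29, 136.94, 136.94, 172.46, 172.46, 172.46].

## Interface

Orientations are given as [roll, pitch, yaw] about the fixed x, y, z axes, in that order (R = Rz(yaw) Ry(pitch) Rx(roll)).
In Python, from bench import manip gives the robot as it stands. The module is installed in compiled form; this text tells all that it offers.
- The arm moves only by the tool send_rows, never from a script. Its argument "series" is a list of rows, each an object of numbers: "jaw": the finger opening in mm, from 0 to 94; "x", "y", "z": the shift along the tool's x, y, z normalised to -1 to 1, where 1 is 25 cm; "ax", "ay", "az": the turn, a rotation vector about the tool's x, y, z normalised to -1 to 1, where 1 is 60 degrees. In form: [{"jaw": .., "x": .., "y": .., "z": .., "ax": .., "ay": .., "az": ..}, ...]. A call has 1 to 12 rows; each row shifts and turns the commanded pose from where the row before left it, along the tool's axes as they then stand; what a row does not reach is not made up. A row lasts 1/10 s, in which the tool goes at most 50 mm and 8.59 degrees, less where a joint would pass 70% of its speed; a pose out of reach is approached as far as the arm can. A call with a number of a shift or a turn outside -1 to 1 is refused whole. A call with a gripper value outside its range is refused whole. The fingers move at their own pace and stop on an object; "grip_force" is the grip in N (left out, the last holds). Time passes only in rows, so rows that do not move let the fingers close. It gives the time, the measured TCP pose, the force, the opening and the grip force at its end, in the units of the state.
- manip.read_state(): the state, without advancing time (a new reading comes with each control period).
- manip.camera(name): name is "side" or "top"; returns (picture, depth): 384x512x3 uint8, red, green, blue; 384x512 float32, m along the optical axis (not along the pixel's ray), 0 where there is no reading.
- manip.get_calibration(name): a dict with "K" (3x3 intrinsics, pixels), "position" and "rotation" of the camera in the world. Camera axes: x right, y down, z forward; pixel columns grow to the right and rows downward; lengths in m; the calibration is good to about 2 mm. A picture is of the moment at which its call begins. get_calibration takes no time and is no camera call.
- manip.close_job(): hands the job in; it is judged then, once.
The state is a dict: "clock": time; "joints": joint angles; "dq": joint speeds; "tau": joint torques, N m; "eef_pos": TCP position; "ee_rot": TCP orientation; "ft_force": force on the tool from outside, world axes, zero at the start; "ft_torque": the same for the moment, N m; "finger_gap": opening from 0.0 (shut) to 1.0 (fully open); "finger_force": force on a finger pad.
Only numpy, scipy, OpenCV 4.12 (cv2) and the standard library are available. Lean on these libraries where they do the work, as an engineer would, in place of code of your own. Each camera call takes 0.05 s, during which the arm holds its last target. There are 200 camera calls.

## Working session

There is one attempt and no reset: what is moved stays moved. The work goes in short steps, Python scripts to look and compute and a tool call to move; the robot and the scene stay as the last step left them, time stands still between calls to the robot, and variables do not carry over. Pictures are saved under pics/ and viewed, at most 10 in all, crops included, and the job is handed in when it is done.

Besides the shell and the picture viewer there is one more tool, called after ">>>" by a JSON object that holds its "op" and its "data", one argument or row to a line. send_rows: Moves the arm, as the interface text tells. Scaled input: -1 to 1 covers 25 cm each way for a shift and 60 degrees each way for a turn. Its arguments: {"type":"object","properties":{"series":{"type":"array"},"grip_force":{"type":"number"}},"required":["series"]}

```bash
mkdir -p pics; python3 - <<'E'
from bench import manip
import cv2,numpy as np
s=manip.read_state();print(s)
for n in("top","side"):
    im,d=manip.camera(n);c=manip.get_calibration(n);print(n,c)
    cv2.imwrite(f"pics/{n}0.png",im[:,:,::-1]);np.savez(f"{n}0.npz",im=im,d=d,K=c["K"],p=c["position"],R=c["rotation"])
E
```

```text
{'clock': 0.0, 'joints': array([-72.85188923,  24.44995564,   4.23194553,  92.0514397 ,
        -1.95338712,  63.64461684,  -3.84508838]), 'dq': array([-0.02946058, -0.02249001, -0.02387464, -0.02510742, -0.14001481,
       -0.02999531,  0.20544656]), 'tau': array([-3.75520858e-04, -9.35825729e+01,  3.66605334e+00, -4.54175413e+01,
       -4.90012346e-02,  2.04475812e-02,  1.02153053e-04]), 'eef_pos': array([0.2927159 , 0.60775209, 0.21277856]), 'ee_rot': array([-1.79926410e+02,  6.06211920e-03,  1.54283459e+02]), 'ft_force': array([ 0.7216888 , -0.91827364,  0.33852081]), 'ft_torque': array([-0.01464954, -0.0079202 ,  0.02607231]), 'finger_force': 0.0, 'finger_gap': 1.0034849041356664}
top {'K': array([[375.00533246,   0.        , 252.02745622],
       [  0.        , 375.00533246, 185.12254407],
       [  0.        ,   0.        ,   1.        ]]), 'position': array([0.57676536, 0.05347248, 0.7611074 ]), 'rotation': array([-173.86787292,    2.53308935,  -88.49976162])}
side {'K': array([[362.31971667,   0.        , 262.80292307],
       [  0.        , 362.31971667, 188.6563435 ],
       [  0.        ,   0.        ,   1.        ]]), 'position': array([ 0.53032677, -0.54893753,  0.49130484]), 'rotation': array([-123.44844282,   -0.6139979 ,   -9.3842332 ])}
```

View pics/top0.png

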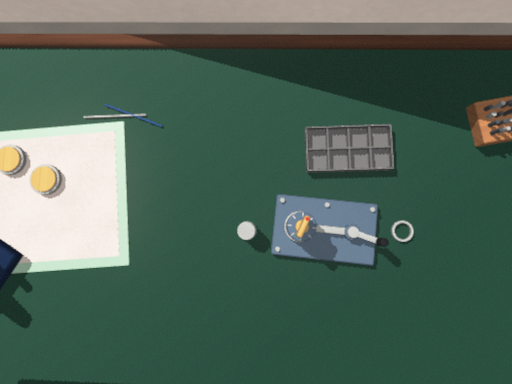

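View pics/side0.png

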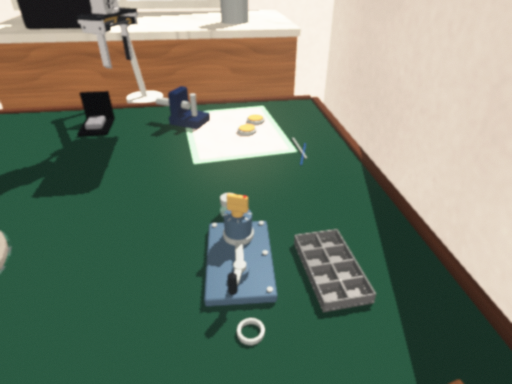

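The top view shows the wing at about (302,227) with its red dot near (309,217). The boss is at (352,232), the black knob at (382,242), the jar at (247,231), the tray at (350,148) and the ring at (402,231). The side view agrees, with the wing at (238,205), the knob at (233,283) and the tray and ring clear of the fixture.

```bash
cat > h.py <<'E'
import numpy as np,cv2
from scipy.spatial.transform import Rotation as Ro
def load(n): return np.load(n+".npz")
def ray(c,u,v,z):
    d=Ro.from_euler("xyz",c["R"],degrees=True).as_matrix()@np.linalg.inv(c["K"])@[u,v,1.]
    return c["p"]+d*(z-c["p"][2])/d[2]
def cloud(c):
    v,u=np.mgrid[:384,:512];P=np.stack([u,v,np.ones_like(u)],-1)@np.linalg.inv(c["K"]).T*c["d"][...,None]
    return P@Ro.from_euler("xyz",c["R"],degrees=True).as_matrix().T+c["p"]
E
python3 - <<'E'
from h import *
c=load("top0");im=c["im"];P=cloud(c)
hsv=cv2.cvtColor(im,cv2.COLOR_RGB2HSV)
box=np.zeros((384,512),bool);box[180:280,260:400]=1
def m(lo,hi):return (cv2.inRange(hsv,lo,hi)>0)&box
blue=m((100,60,30),(125,255,255));brass=m((8,120,120),(30,255,255));red=m((0,150,120),(6,255,255))|m((172,150,120),(180,255,255))
black=(im.max(2)<28)&box; black[:,:370]=0
for n,k,z in(("blue",blue,.018),("brass",brass,.117),("red",red,.117),("black",black,.072)):
    v,u=np.nonzero(k);print(n,k.sum(),u.mean(),v.mean(),ray(c,u.mean(),v.mean(),z),"z",np.percentile(P[k][:,2],[5,50,95]))
ct=max(cv2.findContours(blue.astype(np.uint8),0,2)[0],key=cv2.contourArea)
b=cv2.boxPoints(cv2.minAreaRect(cv2.convexHull(np.vstack([k for k in cv2.findContours(blue.astype(np.uint8),0,2)[0] if cv2.contourArea(k)>50]))))
B=np.array([ray(c,*p,.018)[:2] for p in b]);print(B,B.mean(0),np.linalg.norm(np.diff(B,axis=0),axis=1))
for k in (brass,red):
  q=k&(P[...,2]>.105);print("top pts",q.sum(),P[q].mean(0))
for n,u,v,z in(("jar",247,231,.045),("ring",402,231,.009)):print(n,ray(c,u,v,z))
print("bossray",ray(c,352.5,232,.04))
crop=cv2.resize(im[185:270,265:395,::-1],(780,510),interpolation=cv2.INTER_CUBIC);cv2.imwrite("pics/crop.png",crop)
E
```

```text
blue 5026 325.5425785913251 229.83068046159968 [ 0.57108969 -0.05754726  0.018     ] z [0.0146841  0.0169685  0.07292678]
brass 157 301.78980891719743 226.4203821656051 [ 0.57653173 -0.00268855  0.117     ] z [0.08486902 0.11430372 0.11718957]
red 10 307.3 218.4 [ 0.59034452 -0.01185332  0.117     ] z [0.11501521 0.11639903 0.11781171]<stdin>:9: RuntimeWarning: Mean of empty slice.
  ret = ret.dtype.type(ret / rcount)
Traceback (most recent call last):
IndexError: index -1 is out of bounds for axis 0 with size 0
```

```bash
python3 - <<'E'
from h import *
c=load("top0");im=c["im"];P=cloud(c)
hsv=cv2.cvtColor(im,cv2.COLOR_RGB2HSV)
box=np.zeros((384,512),bool);box[180:280,260:400]=1
def m(lo,hi):return (cv2.inRange(hsv,lo,hi)>0)&box
blue=m((100,60,30),(125,255,255));Z=P[...,2]
def rep(n,q):
  v,u=np.nonzero(q);print(n,q.sum(),"px",u.mean(),v.mean(),P[q].mean(0),"med",np.median(P[q],0))
top=(Z>.108)&box; rep("wingtop",top)
X=P[top][:,:2];w,V=np.linalg.eigh(np.cov(X.T));print("wing axis deg",np.degrees(np.arctan2(V[1,1],V[0,1])), "len",np.ptp(X@V[:,1]),np.ptp(X@V[:,0]),"mid",(X@V).min(0)/2+(X@V).max(0)/2@V.T if 0 else V@(((X@V).min(0)+(X@V).max(0))/2))
red=m((0,150,120),(6,255,255))|m((172,150,120),(180,255,255));rep("red",red)
kn=(Z>.062)&(Z<.085)&box;kn[:,:365]=0;rep("knob",kn)
ho=(Z>.066)&(Z<.08)&box;ho[:,330:]=0;rep("housing",ho)
k,_=cv2.minEnclosingCircle(np.argwhere(ho)[:,::-1].astype(np.float32));print("house circ",k,_,ray(c,*k,.075))
q=(Z>.011)&(Z<.025)&box
b=cv2.boxPoints(cv2.minAreaRect(np.argwhere(q&blue)[:,::-1].astype(np.float32)))
B=np.array([ray(c,*p,.018)[:2] for p in b]);print(B,B.mean(0),np.linalg.norm(np.diff(B,axis=0),axis=1))
for n,u,v,z in(("jar",247,231,.045),("ring",402,231,.009)):print(n,ray(c,u,v,z))
print("bossray",ray(c,352.5,232,.04))
cv2.imwrite("pics/crop.png",cv2.resize(im[185:270,265:395,::-1],(780,510),interpolation=cv2.INTER_CUBIC))
E
```

```text
wingtop 195 px 310.03076923076924 225.94871794871796 [0.57650119 0.01071008 0.29745766] med [ 0.57676536 -0.00324713  0.11619646]
wing axis deg 92.2919157211404 len 0.07073487419057846 0.03546090771586352 mid [0.57554927 0.01802805]
red 10 px 307.3 218.4 [ 0.59035429 -0.0118964   0.11656936] med [ 0.59017863 -0.01145546  0.11639903]
knob 68 px 383.6617647058824 242.35294117647058 [ 0.55187617 -0.15373287  0.06938505] med [ 0.55233928 -0.15371885  0.06986135]
housing 478 px 301.1882845188284 226.68200836820083 [ 0.57604891 -0.00537299  0.07362544] med [ 0.57588414 -0.00328807  0.07372517]
house circ (301.7727355957031, 226.61111450195312) 14.871965408325195 [ 0.57617258 -0.00632402  0.075     ]
[[ 0.52031372  0.04836395]
 [ 0.63946267  0.03850662]
 [ 0.6233817  -0.16132709]
 [ 0.5062298  -0.14840452]] [ 0.57234697 -0.05571526] [0.11955602 0.2004797  0.11786246]
jar [0.56514003 0.09441709 0.045     ]
ring [ 0.57271344 -0.20746073  0.009     ]
bossray [ 0.56853806 -0.10477539  0.04      ]
```

View pics/crop.png

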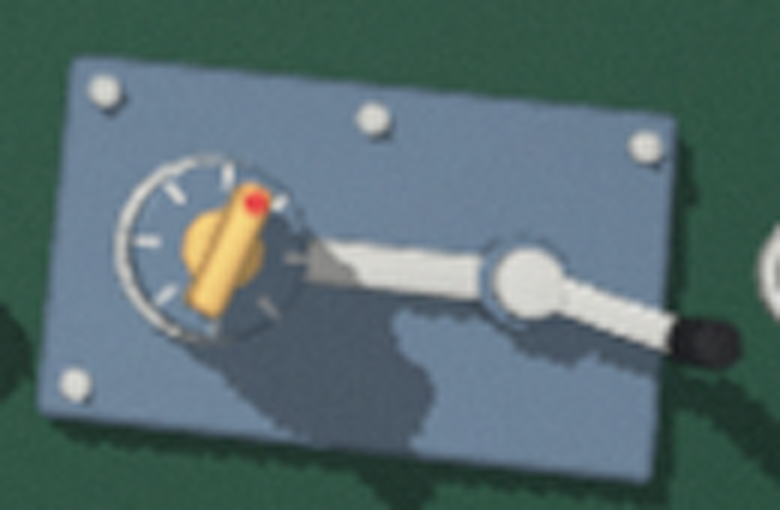

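The crop shows the bar running from the red dot at (257,203) to about (205,300), with the housing ring around it and the knob at (705,340). From the measurements:

| Item | Value |
|---|---|
| Fixture yaw | about -4.4° |
| Wing axis | about (0.576, -0.006) |
| Lever axis | about (0.5685, -0.1055) |
| Knob | (0.552, -0.154), 51 mm from the lever axis |

These agree with the given sizes, so I'll start the approach.

>>> {"op": "send_rows", "data": {
  "series": [
    {"x": -0.12, "y": -0.1, "jaw": 40},
    {"x": -0.12, "y": -0.1, "jaw": 40},
    {"x": -0.12, "y": -0.1, "jaw": 40},
    {"x": -0.12, "y": -0.1, "jaw": 40},
    {"x": -0.12, "y": -0.1, "jaw": 40},
    {"x": -0.12, "y": -0.1, "jaw": 40},
    {"x": -0.12, "y": -0.1, "jaw": 40},
    {"x": -0.12, "y": -0.1, "jaw": 40},
    {"x": -0.12, "y": -0.1, "jaw": 40},
    {"x": -0.12, "y": -0.1, "jaw": 40},
    {"x": -0.12, "y": -0.1, "jaw": 40},
    {"jaw": 40}
  ],
  "grip_force": 15
}}

```text
schema error: expected keys jaw, x, y, z, ax, ay, az
```

```bash
cat >> h.py <<'E'
def togo(s,p):
    R=Ro.from_euler("xyz",s["ee_rot"],degrees=True).as_matrix()
    return R.T@(np.array(p)-s["eef_pos"])/.25
E
python3 - <<'E'
from h import *
from bench import manip
c=load("top0");im=c["im"];P=cloud(c);hsv=cv2.cvtColor(im,cv2.COLOR_RGB2HSV)
q=(P[...,2]>.107)&(P[...,2]<.125);q[:,:285]=0;q[:,325:]=0;q[:205]=0;q[250:]=0
pts=np.argwhere(q)[:,::-1].astype(np.float32);r=cv2.minAreaRect(pts);b=cv2.boxPoints(r)
B=np.array([ray(c,*p,.117)[:2] for p in b]);print(B,B.mean(0))
for e in np.diff(B,axis=0):print(np.linalg.norm(e),np.degrees(np.arctan2(e[1],e[0])))
s=manip.read_state();print(s["joints"],s["eef_pos"],s["ee_rot"],s["ft_force"],s["ft_torque"],togo(s,(.5765,-.006,.15)),s["clock"])
E
```

```text
[[ 0.56058747  0.00653059]
 [ 0.59615033 -0.00902088]
 [ 0.59214055 -0.01837314]
 [ 0.55664436 -0.00279822]] [ 0.57638068 -0.00591541]
0.03881449488598224 -23.619536964544594
0.010175613606557124 -113.20719276180051
0.03876284065334443 156.3092318228464
[-72.85144512  24.44683424   4.23253608  92.04626238  -1.9531314
  63.64422856  -3.84403622] [0.29274759 0.60780174 0.21285508] [-1.79935093e+02  5.61465317e-03  1.54283801e+02] [-0.30744998 -0.11125579 -0.52469927] [-0.03181301  0.0242095  -0.00187267] [-2.08791552 -1.71924691  0.25357273] 0.1
```

>>> {"op": "send_rows", "data": {
  "series": [
    {"jaw": 40, "x": -0.12, "y": -0.1, "z": 0, "ax": 0, "ay": 0, "az": -0.035},
    {"jaw": 40, "x": -0.12, "y": -0.1, "z": 0, "ax": 0, "ay": 0, "az": 0},
    {"jaw": 40, "x": -0.12, "y": -0.1, "z": 0, "ax": 0, "ay": 0, "az": 0},
    {"jaw": 40, "x": -0.12, "y": -0.1, "z": 0, "ax": 0, "ay": 0, "az": 0},
    {"jaw": 40, "x": -0.12, "y": -0.1, "z": 0, "ax": 0, "ay": 0, "az": 0},
    {"jaw": 40, "x": -0.12, "y": -0.1, "z": 0, "ax": 0, "ay": 0, "az": 0},
    {"jaw": 40, "x": -0.12, "y": -0.1, "z": 0, "ax": 0, "ay": 0, "az": 0},
    {"jaw": 40, "x": -0.12, "y": -0.1, "z": 0, "ax": 0, "ay": 0, "az": 0},
    {"jaw": 40, "x": -0.12, "y": -0.1, "z": 0, "ax": 0, "ay": 0, "az": 0},
    {"jaw": 40, "x": -0.12, "y": -0.1, "z": 0, "ax": 0, "ay": 0, "az": 0},
    {"jaw": 40, "x": -0.12, "y": -0.1, "z": 0, "ax": 0, "ay": 0, "az": 0},
    {"jaw": 40, "x": 0, "y": 0, "z": 0, "ax": 0, "ay": 0, "az": 0}
  ],
  "grip_force": 15
}}

```text
clock: 1.3
eef_pos: [0.4857, 0.2183, 0.2135]
ee_rot: [-179.9, 0.1, 156.0]
ft_force: [0.5, 1.1, 0.2]
finger_gap: 0.424
finger_force: 0.0
```

```bash
cat > st.py <<'E'
from h import *
from bench import manip
import sys
s=manip.read_state();np.set_printoptions(precision=4,suppress=True)
for k in("clock","joints","eef_pos","ee_rot","ft_force","ft_torque","finger_gap","finger_force"):print(k,s[k])
if len(sys.argv)>3:print("togo",togo(s,[float(a) for a in sys.argv[1:4]]))
E
python3 st.py .5764 -.006 .15
```

```text
clock 1.3
joints [-43.9378  11.092   14.6206 110.9459  -3.1785  58.3656  38.0975]
eef_pos [0.4857 0.2183 0.2135]
ee_rot [-179.9431    0.0545  156.0075]
ft_force [0.4583 1.1376 0.1814]
ft_torque [0.014  0.0127 0.0021]
finger_gap 0.42424258973517
finger_force 0.0
togo [-0.6959 -0.6718  0.2555]
```

>>> {"op": "send_rows", "data": {
  "series": [
    {"jaw": 40, "x": -0.1, "y": -0.096, "z": 0, "ax": 0, "ay": 0, "az": 0},
    {"jaw": 40, "x": -0.1, "y": -0.096, "z": 0, "ax": 0, "ay": 0, "az": 0},
    {"jaw": 40, "x": -0.1, "y": -0.096, "z": 0.04, "ax": 0, "ay": 0, "az": 0},
    {"jaw": 40, "x": -0.1, "y": -0.096, "z": 0.04, "ax": 0, "ay": 0, "az": 0},
    {"jaw": 40, "x": -0.1, "y": -0.096, "z": 0.04, "ax": 0, "ay": 0, "az": 0},
    {"jaw": 40, "x": -0.1, "y": -0.096, "z": 0.04, "ax": 0, "ay": 0, "az": 0},
    {"jaw": 40, "x": -0.096, "y": -0.096, "z": 0.04, "ax": 0, "ay": 0, "az": 0},
    {"jaw": 40, "x": 0, "y": 0, "z": 0.05, "ax": 0, "ay": 0, "az": 0},
    {"jaw": 40, "x": 0, "y": 0, "z": 0, "ax": 0, "ay": 0, "az": 0},
    {"jaw": 40, "x": 0, "y": 0, "z": 0, "ax": 0, "ay": 0, "az": 0}
  ]
}}

```text
clock: 2.3
eef_pos: [0.5755, 0.0009, 0.1509]
ee_rot: [-180.0, -0.1, 156.5]
ft_force: [0.1, 0.2, 0.7]
finger_gap: 0.424
finger_force: 0.0
```

```bash
python3 st.py .5764 -.006 .092; python3 - <<'E'
from bench import manip
import cv2
im,d=manip.camera("side");cv2.imwrite("pics/s1.png",cv2.resize(im[130:310,160:330,::-1],(680,600+120))[:600])
E
```

```text
clock 2.3
joints [-23.4803  19.7892  21.0119 109.4672  -8.8406  52.3502  68.2741]
eef_pos [0.5755 0.0009 0.1509]
ee_rot [-179.9911   -0.0535  156.4501]
ft_force [0.1244 0.1652 0.6649]
ft_torque [ 0.0108  0.0069 -0.0388]
finger_gap 0.4242438866351386
finger_force 0.0
togo [-0.0145 -0.024   0.2354]
```

View pics/s1.png

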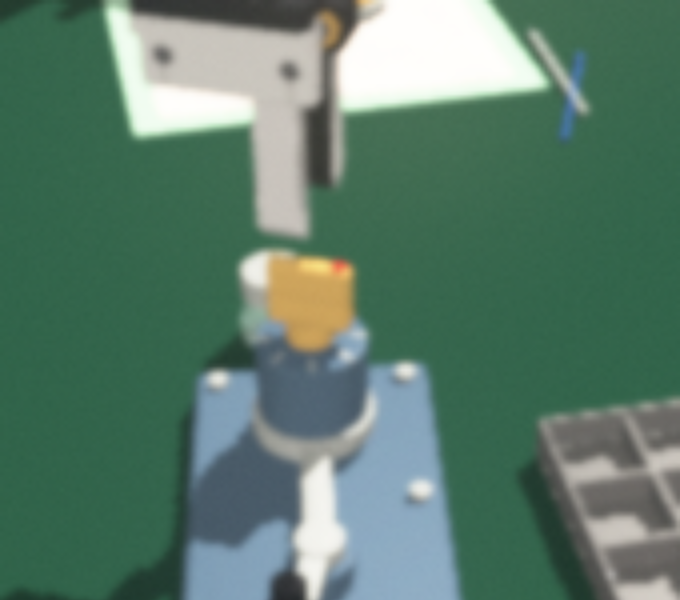

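The side crop shows the open fingers straddling the wing, near (280,230) in front and (325,180) behind. The bar's top edge is at (310,265), below and between the fingertips. I'll centre, descend and close.

>>> {"op": "send_rows", "data": {
  "series": [
    {"jaw": 40, "x": -0.0145, "y": -0.024, "z": 0, "ax": 0, "ay": 0, "az": 0},
    {"jaw": 40, "x": 0, "y": 0, "z": 0.06, "ax": 0, "ay": 0, "az": 0},
    {"jaw": 40, "x": 0, "y": 0, "z": 0.06, "ax": 0, "ay": 0, "az": 0},
    {"jaw": 40, "x": 0, "y": 0, "z": 0.06, "ax": 0, "ay": 0, "az": 0},
    {"jaw": 40, "x": 0, "y": 0, "z": 0.055, "ax": 0, "ay": 0, "az": 0},
    {"jaw": 40, "x": 0, "y": 0, "z": 0, "ax": 0, "ay": 0, "az": 0},
    {"jaw": 18, "x": 0, "y": 0, "z": 0, "ax": 0, "ay": 0, "az": 0},
    {"jaw": 18, "x": 0, "y": 0, "z": 0, "ax": 0, "ay": 0, "az": 0},
    {"jaw": 18, "x": 0, "y": 0, "z": 0, "ax": 0, "ay": 0, "az": 0}
  ]
}}

```text
clock: 3.25
eef_pos: [0.5779, -0.0055, 0.0929]
ee_rot: [179.9, 0.1, 156.4]
ft_force: [4.8, 5.9, -6.2]
finger_gap: 0.24
finger_force: 15.0
```

```bash
python3 st.py .5764 -.006 .092
```

```text
clock 3.25
joints [-21.44    24.2716  19.7112 111.7609 -11.3121  45.6709  71.0312]
eef_pos [ 0.5779 -0.0055  0.0929]
ee_rot [179.8558   0.07   156.4445]
ft_force [ 4.8131  5.8797 -6.1848]
ft_torque [ 1.4339 -1.1266  0.0284]
finger_gap 0.24041671967093692
finger_force 15.003273636102676
togo [ 0.0046 -0.0041  0.0035]
```

The gap is 22.6 mm with 15 N on the pads, so the tips have probably caught the hub below the bar rather than the 10 mm bar. I'll open, raise and look.

>>> {"op": "send_rows", "data": {
  "series": [
    {"jaw": 40, "x": 0, "y": 0, "z": 0, "ax": 0, "ay": 0, "az": 0},
    {"jaw": 40, "x": 0, "y": 0, "z": 0, "ax": 0, "ay": 0, "az": 0},
    {"jaw": 40, "x": 0, "y": 0, "z": -0.04, "ax": 0, "ay": 0, "az": 0},
    {"jaw": 40, "x": 0, "y": 0, "z": 0, "ax": 0, "ay": 0, "az": 0}
  ]
}}

```text
clock: 3.65
eef_pos: [0.5776, -0.0075, 0.1038]
ee_rot: [180.0, 0.1, 156.4]
ft_force: [-0.4, -0.4, 0.4]
finger_gap: 0.428
finger_force: 0.0
```

```bash
python3 st.py .5764 -.006 .102; python3 - <<'E'
from bench import manip
import cv2
im,d=manip.camera("side");cv2.imwrite("pics/s2.png",cv2.resize(im[165:255,190:290,::-1],(660,594),interpolation=cv2.INTER_CUBIC))
E
```

```text
clock 3.65
joints [-21.6796  23.4086  20.1301 111.3853 -10.7955  46.8977  70.6798]
eef_pos [ 0.5776 -0.0075  0.1038]
ee_rot [179.9506   0.0941 156.3591]
ft_force [-0.4408 -0.4258  0.4373]
ft_torque [ 0.0713 -0.0181  0.002 ]
finger_gap 0.4277583651747586
finger_force 0.0
togo [0.0067 0.0037 0.0071]
```

View pics/s2.png

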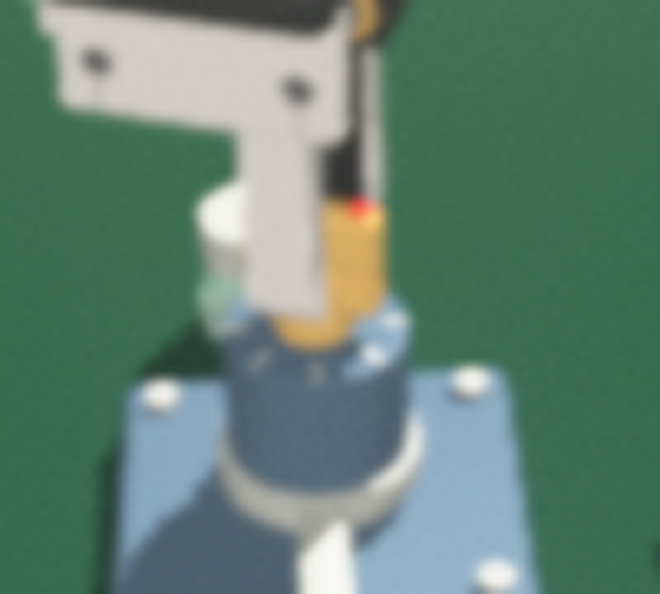

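The near finger stands in front of the bar at (290,230) and its tip is just above the hub at (315,330). The position is good, so I'll close again at this height with a tighter jaw command and more time.

>>> {"op": "send_rows", "data": {
  "series": [
    {"jaw": 20, "x": 0.006, "y": 0.004, "z": 0, "ax": 0, "ay": 0, "az": 0},
    {"jaw": 8, "x": 0, "y": 0, "z": 0, "ax": 0, "ay": 0, "az": 0},
    {"jaw": 8, "x": 0, "y": 0, "z": 0, "ax": 0, "ay": 0, "az": 0},
    {"jaw": 8, "x": 0, "y": 0, "z": 0, "ax": 0, "ay": 0, "az": 0},
    {"jaw": 8, "x": 0, "y": 0, "z": 0, "ax": 0, "ay": 0, "az": 0},
    {"jaw": 8, "x": 0, "y": 0, "z": 0, "ax": 0, "ay": 0, "az": 0}
  ]
}}

```text
clock: 4.3
eef_pos: [0.5762, -0.0047, 0.1022]
ee_rot: [179.9, 0.0, 156.4]
ft_force: [3.4, 5.1, -1.9]
finger_gap: 0.105
finger_force: 15.0
```

```bash
python3 st.py .5764 -.006 .102
```

```text
clock 4.3
joints [-21.8587  23.4501  20.015  111.5576 -10.8442  46.7475  70.5189]
eef_pos [ 0.5762 -0.0047  0.1022]
ee_rot [179.9415   0.0098 156.4259]
ft_force [ 3.3587  5.058  -1.8739]
ft_torque [ 1.2438 -0.583  -0.0025]
finger_gap 0.10489610533066797
finger_force 14.992130845785141
togo [-0.0026 -0.0045  0.0007]
```

The gap is now 9.9 mm, so the bar is gripped. I'll take off the 1 mm side load and turn clockwise (+az), staying well short of the earliest possible stop at 23°.

>>> {"op": "send_rows", "data": {
  "series": [
    {"jaw": 8, "x": 0, "y": 0.005, "z": 0, "ax": 0, "ay": 0, "az": 0},
    {"jaw": 8, "x": 0, "y": 0, "z": 0, "ax": 0, "ay": 0, "az": 0.05},
    {"jaw": 8, "x": 0, "y": 0, "z": 0, "ax": 0, "ay": 0, "az": 0.05},
    {"jaw": 8, "x": 0, "y": 0, "z": 0, "ax": 0, "ay": 0, "az": 0.05},
    {"jaw": 8, "x": 0, "y": 0, "z": 0, "ax": 0, "ay": 0, "az": 0.05},
    {"jaw": 8, "x": 0, "y": 0, "z": 0, "ax": 0, "ay": 0, "az": 0.05},
    {"jaw": 8, "x": 0, "y": 0, "z": 0, "ax": 0, "ay": 0, "az": 0.05},
    {"jaw": 8, "x": 0, "y": 0, "z": 0, "ax": 0, "ay": 0, "az": 0},
    {"jaw": 8, "x": 0, "y": 0, "z": 0, "ax": 0, "ay": 0, "az": 0}
  ]
}}

```text
clock: 5.2
eef_pos: [0.5763, -0.0045, 0.1022]
ee_rot: [-180.0, -0.0, 138.5]
ft_force: [0.6, 1.3, -1.8]
finger_gap: 0.106
finger_force: 15.0
```

```bash
python3 st.py .5764 -.006 .102
```

```text
clock 5.2
joints [-25.278   24.035   24.3671 111.7112 -13.2839  46.9627  54.8296]
eef_pos [ 0.5763 -0.0045  0.1022]
ee_rot [-179.9913   -0.0009  138.4805]
ft_force [ 0.6378  1.2557 -1.8113]
ft_torque [ 0.3402 -0.1491 -0.0153]
finger_gap 0.10618161672822997
finger_force 14.99439150094986
togo [-0.0042 -0.0043  0.0007]
```

>>> {"op": "send_rows", "data": {
  "series": [
    {"jaw": 8, "x": 0, "y": 0, "z": 0, "ax": 0, "ay": 0, "az": 0.03},
    {"jaw": 8, "x": 0, "y": 0, "z": 0, "ax": 0, "ay": 0, "az": 0.03},
    {"jaw": 8, "x": 0, "y": 0, "z": 0, "ax": 0, "ay": 0, "az": 0.03},
    {"jaw": 8, "x": 0, "y": 0, "z": 0, "ax": 0, "ay": 0, "az": 0.03},
    {"jaw": 8, "x": 0, "y": 0, "z": 0, "ax": 0, "ay": 0, "az": 0},
    {"jaw": 8, "x": 0, "y": 0, "z": 0, "ax": 0, "ay": 0, "az": 0}
  ]
}}

```text
clock: 5.8
eef_pos: [0.5764, -0.0045, 0.1022]
ee_rot: [-180.0, 0.0, 131.2]
ft_force: [1.2, 1.3, -3.0]
finger_gap: 0.102
finger_force: 15.0
```

```bash
python3 st.py .5764 -.006 .102|egrep "rot|torq|pos"
```

```text
eef_pos [ 0.5764 -0.0045  0.1022]
ee_rot [-179.999     0.0028  131.2107]
ft_torque [ 0.6227 -0.4369 -0.0605]
```

>>> {"op": "send_rows", "data": {
  "series": [
    {"jaw": 8, "x": 0, "y": 0, "z": 0, "ax": 0, "ay": 0, "az": 0.0}
  ]
}}

```text
clock: 5.9
eef_pos: [0.5764, -0.0045, 0.1022]
ee_rot: [180.0, -0.0, 131.2]
ft_force: [2.5, 2.6, -3.4]
finger_gap: 0.107
finger_force: 15.0
```

```bash
python3 st.py .5764 -.006 .102|egrep "rot|torq|pos"
```

```text
eef_pos [ 0.5764 -0.0045  0.1022]
ee_rot [179.9982  -0.0007 131.2091]
ft_torque [ 0.7478 -0.546  -0.0022]
```

>>> {"op": "send_rows", "data": {
  "series": [
    {"jaw": 8, "x": 0, "y": 0, "z": 0, "ax": 0, "ay": 0, "az": 0.03},
    {"jaw": 8, "x": 0, "y": 0, "z": 0, "ax": 0, "ay": 0, "az": 0.03},
    {"jaw": 8, "x": 0, "y": 0, "z": 0, "ax": 0, "ay": 0, "az": 0.03},
    {"jaw": 8, "x": 0, "y": 0, "z": 0, "ax": 0, "ay": 0, "az": 0}
  ]
}}

```text
clock: 6.3
eef_pos: [0.5764, -0.0045, 0.1022]
ee_rot: [-180.0, 0.0, 125.7]
ft_force: [3.3, 4.7, -5.0]
finger_gap: 0.103
finger_force: 15.0
```

```bash
python3 st.py .5764 -.006 .102|egrep "rot|torq|pos"
```

```text
eef_pos [ 0.5764 -0.0045  0.1022]
ee_rot [-179.9974    0.0029  125.6826]
ft_torque [ 0.9443 -0.7142 -0.036 ]
```

>>> {"op": "send_rows", "data": {
  "series": [
    {"jaw": 8, "x": 0.001, "y": 0.003, "z": 0.001, "ax": 0, "ay": 0, "az": 0.03},
    {"jaw": 8, "x": 0, "y": 0, "z": 0, "ax": 0, "ay": 0, "az": 0.03},
    {"jaw": 8, "x": 0, "y": 0, "z": 0, "ax": 0, "ay": 0, "az": 0.03},
    {"jaw": 8, "x": 0, "y": 0, "z": 0, "ax": 0, "ay": 0, "az": 0}
  ]
}}

```text
clock: 6.7
eef_pos: [0.5765, -0.0043, 0.1021]
ee_rot: [-180.0, -0.0, 120.2]
ft_force: [-3.8, 0.3, 6.4]
finger_gap: 0.1
finger_force: 15.0
```

```bash
python3 st.py .5764 -.006 .102|egrep "rot|torq|pos"
```

```text
eef_pos [ 0.5765 -0.0043  0.1021]
ee_rot [-179.9653   -0.001   120.2262]
ft_torque [-0.1128  0.9007  0.0004]
```

>>> {"op": "send_rows", "data": {
  "series": [
    {"jaw": 8, "x": 0, "y": 0, "z": 0, "ax": 0, "ay": 0, "az": 0.03},
    {"jaw": 8, "x": 0, "y": 0, "z": 0, "ax": 0, "ay": 0, "az": 0.03},
    {"jaw": 8, "x": 0, "y": 0, "z": 0, "ax": 0, "ay": 0, "az": 0.03},
    {"jaw": 8, "x": 0, "y": 0, "z": 0, "ax": 0, "ay": 0, "az": 0}
  ]
}}

```text
clock: 7.1
eef_pos: [0.5766, -0.0044, 0.1021]
ee_rot: [-180.0, 0.0, 114.8]
ft_force: [-3.4, -0.5, 5.1]
finger_gap: 0.102
finger_force: 15.0
```

```bash
python3 st.py .5764 -.006 .102|egrep "rot|torq|pos"
```

```text
eef_pos [ 0.5766 -0.0044  0.1021]
ee_rot [-179.9714    0.0071  114.8192]
ft_torque [-0.0797  0.8515 -0.0528]
```

>>> {"op": "send_rows", "data": {
  "series": [
    {"jaw": 8, "x": 0, "y": 0, "z": 0, "ax": 0, "ay": 0, "az": 0.03},
    {"jaw": 8, "x": 0, "y": 0, "z": 0, "ax": 0, "ay": 0, "az": 0.03},
    {"jaw": 8, "x": 0, "y": 0, "z": 0, "ax": 0, "ay": 0, "az": 0.03},
    {"jaw": 8, "x": 0, "y": 0, "z": 0, "ax": 0, "ay": 0, "az": 0}
  ]
}}

```text
clock: 7.5
eef_pos: [0.5766, -0.0043, 0.1021]
ee_rot: [-180.0, 0.0, 109.4]
ft_force: [-3.3, -0.5, 6.3]
finger_gap: 0.106
finger_force: 15.0
```

```bash
python3 st.py .5764 -.006 .102|egrep "rot|torq|pos"
```

```text
eef_pos [ 0.5766 -0.0043  0.1021]
ee_rot [-179.9789    0.0075  109.396 ]
ft_torque [-0.151   0.8708 -0.036 ]
```

>>> {"op": "send_rows", "data": {
  "series": [
    {"jaw": 8, "x": 0, "y": 0, "z": 0, "ax": 0, "ay": 0, "az": 0.03},
    {"jaw": 8, "x": 0, "y": 0, "z": 0, "ax": 0, "ay": 0, "az": 0.03},
    {"jaw": 8, "x": 0, "y": 0, "z": 0, "ax": 0, "ay": 0, "az": 0.03},
    {"jaw": 8, "x": 0, "y": 0, "z": 0, "ax": 0, "ay": 0, "az": 0}
  ]
}}

```text
clock: 7.9
eef_pos: [0.5767, -0.0043, 0.1021]
ee_rot: [-180.0, 0.0, 104.0]
ft_force: [-2.6, -1.1, 6.1]
finger_gap: 0.105
finger_force: 15.0
```

```bash
python3 st.py .5764 -.006 .102|egrep "rot|torq|pos"
```

```text
eef_pos [ 0.5767 -0.0043  0.1021]
ee_rot [-179.983     0.0108  104.0067]
ft_torque [-0.11    0.8307  0.1842]
```

The torque has jumped to +0.18 N m at yaw 104.0°, which is the stop. I'll press 1° more and hold to confirm.

>>> {"op": "send_rows", "data": {
  "series": [
    {"jaw": 8, "x": 0, "y": 0, "z": 0, "ax": 0, "ay": 0, "az": 0.02},
    {"jaw": 8, "x": 0, "y": 0, "z": 0, "ax": 0, "ay": 0, "az": 0},
    {"jaw": 8, "x": 0, "y": 0, "z": 0, "ax": 0, "ay": 0, "az": 0}
  ]
}}

```text
clock: 8.2
eef_pos: [0.5767, -0.0043, 0.1021]
ee_rot: [-180.0, 0.0, 102.9]
ft_force: [-3.0, -0.5, 5.1]
finger_gap: 0.104
finger_force: 15.0
```

```bash
python3 st.py .5764 -.006 .102|egrep "rot|torq|pos"
```

```text
eef_pos [ 0.5767 -0.0043  0.1021]
ee_rot [-179.9861    0.0136  102.8759]
ft_torque [-0.066   0.838   0.1624]
```

>>> {"op": "send_rows", "data": {
  "series": [
    {"jaw": 8, "x": 0, "y": 0, "z": 0, "ax": 0, "ay": 0, "az": 0},
    {"jaw": 8, "x": 0, "y": 0, "z": 0, "ax": 0, "ay": 0, "az": 0}
  ]
}}

```text
clock: 8.4
eef_pos: [0.5767, -0.0043, 0.1021]
ee_rot: [-180.0, 0.0, 102.9]
ft_force: [-3.4, -0.8, 6.0]
finger_gap: 0.107
finger_force: 15.0
```

```bash
python3 st.py .5764 -.006 .102|egrep "rot|torq|pos"
```

```text
eef_pos [ 0.5767 -0.0043  0.1021]
ee_rot [-179.9864    0.011   102.8793]
ft_torque [-0.0711  0.7845  0.1496]
```

>>> {"op": "send_rows", "data": {
  "series": [
    {"jaw": 8, "x": 0, "y": 0, "z": 0, "ax": 0, "ay": 0, "az": 0},
    {"jaw": 8, "x": 0, "y": 0, "z": 0, "ax": 0, "ay": 0, "az": 0.03},
    {"jaw": 8, "x": 0, "y": 0, "z": 0, "ax": 0, "ay": 0, "az": 0}
  ],
  "grip_force": 30
}}

```text
clock: 8.7
eef_pos: [0.5767, -0.0043, 0.1021]
ee_rot: [-180.0, 0.0, 101.0]
ft_force: [-3.7, -0.5, 6.2]
finger_gap: 0.103
finger_force: 30.0
```

```bash
python3 st.py .5764 -.006 .102|egrep "rot|torq|pos"
```

```text
eef_pos [ 0.5767 -0.0043  0.1021]
ee_rot [-179.9877    0.01    100.9664]
ft_torque [-0.1605  0.8815  0.2102]
```

>>> {"op": "send_rows", "data": {
  "series": [
    {"jaw": 8, "x": 0, "y": 0, "z": 0, "ax": 0, "ay": 0, "az": 0},
    {"jaw": 8, "x": 0, "y": 0, "z": 0, "ax": 0, "ay": 0, "az": 0}
  ]
}}

```text
clock: 8.9
eef_pos: [0.5767, -0.0043, 0.1021]
ee_rot: [-180.0, 0.0, 101.0]
ft_force: [-3.3, -0.5, 6.5]
finger_gap: 0.103
finger_force: 30.0
```

```bash
python3 st.py .5764 -.006 .102|egrep "rot|torq|pos"
```

```text
eef_pos [ 0.5767 -0.0043  0.1021]
ee_rot [-179.9874    0.0104  101.0226]
ft_torque [-0.1354  0.9172  0.1456]
```

Step 1 is held for well over 0.2 s at about 0.18 N m. First contact was at roughly yaw 103°, so I'll back off to about 148°.

>>> {"op": "send_rows", "data": {
  "series": [
    {"jaw": 8, "x": 0, "y": 0, "z": 0, "ax": 0, "ay": 0, "az": -0.07},
    {"jaw": 8, "x": 0, "y": 0, "z": 0, "ax": 0, "ay": 0, "az": -0.07},
    {"jaw": 8, "x": 0, "y": 0, "z": 0, "ax": 0, "ay": 0, "az": -0.07},
    {"jaw": 8, "x": 0, "y": 0, "z": 0, "ax": 0, "ay": 0, "az": -0.07},
    {"jaw": 8, "x": 0, "y": 0, "z": 0, "ax": 0, "ay": 0, "az": -0.07},
    {"jaw": 8, "x": 0, "y": 0, "z": 0, "ax": 0, "ay": 0, "az": -0.07},
    {"jaw": 8, "x": 0, "y": 0, "z": 0, "ax": 0, "ay": 0, "az": -0.07},
    {"jaw": 8, "x": 0, "y": 0, "z": 0, "ax": 0, "ay": 0, "az": -0.07},
    {"jaw": 8, "x": 0, "y": 0, "z": 0, "ax": 0, "ay": 0, "az": -0.07},
    {"jaw": 8, "x": 0, "y": 0, "z": 0, "ax": 0, "ay": 0, "az": -0.07},
    {"jaw": 8, "x": 0, "y": 0, "z": 0, "ax": 0, "ay": 0, "az": -0.08},
    {"jaw": 8, "x": 0, "y": 0, "z": 0, "ax": 0, "ay": 0, "az": 0}
  ]
}}

```text
clock: 10.1
eef_pos: [0.5764, -0.0045, 0.1021]
ee_rot: [-180.0, -0.0, 148.0]
ft_force: [-4.9, -1.0, 8.3]
finger_gap: 0.105
finger_force: 30.0
```

>>> {"op": "send_rows", "data": {
  "series": [
    {"jaw": 8, "x": 0, "y": 0, "z": 0, "ax": 0, "ay": 0, "az": 0},
    {"jaw": 8, "x": 0, "y": 0, "z": 0, "ax": 0, "ay": 0, "az": 0},
    {"jaw": 8, "x": 0, "y": 0, "z": 0, "ax": 0, "ay": 0, "az": 0}
  ]
}}

```text
clock: 10.4
eef_pos: [0.5764, -0.0045, 0.1021]
ee_rot: [-180.0, -0.0, 147.8]
ft_force: [-5.2, -1.2, 7.3]
finger_gap: 0.104
finger_force: 30.0
```

```bash
python3 st.py .5764 -.006 .102
```

```text
clock 10.4
joints [-23.4765  23.7505  22.0385 111.5732 -11.9222  46.9057  62.8697]
eef_pos [ 0.5764 -0.0045  0.1021]
ee_rot [-179.9619   -0.0266  147.8004]
ft_force [-5.1561 -1.226   7.3309]
ft_torque [-0.4286  1.3333  0.0609]
finger_gap 0.10366235135940877
finger_force 30.002542734146118
togo [-0.0031 -0.0049  0.0004]
```

Step 2 is done, with the screw backed off and held for more than 0.2 s. I'll release, rise and move over to above the knob.

>>> {"op": "send_rows", "data": {
  "series": [
    {"jaw": 40, "x": 0, "y": 0, "z": 0, "ax": 0, "ay": 0, "az": 0},
    {"jaw": 40, "x": 0, "y": 0, "z": 0, "ax": 0, "ay": 0, "az": 0},
    {"jaw": 40, "x": 0, "y": 0, "z": 0, "ax": 0, "ay": 0, "az": 0},
    {"jaw": 40, "x": 0, "y": 0, "z": -0.07, "ax": 0, "ay": 0, "az": 0},
    {"jaw": 40, "x": 0, "y": 0, "z": -0.07, "ax": 0, "ay": 0, "az": 0},
    {"jaw": 40, "x": 0, "y": 0, "z": -0.07, "ax": 0, "ay": 0, "az": 0},
    {"jaw": 36, "x": -0.047, "y": -0.112, "z": -0.07, "ax": 0, "ay": 0, "az": 0},
    {"jaw": 36, "x": -0.047, "y": -0.112, "z": 0, "ax": 0, "ay": 0, "az": 0},
    {"jaw": 36, "x": -0.047, "y": -0.112, "z": 0, "ax": 0, "ay": 0, "az": 0},
    {"jaw": 36, "x": -0.047, "y": -0.112, "z": 0, "ax": 0, "ay": 0, "az": 0},
    {"jaw": 36, "x": -0.047, "y": -0.112, "z": 0, "ax": 0, "ay": 0, "az": 0},
    {"jaw": 36, "x": 0, "y": 0, "z": 0, "ax": 0, "ay": 0, "az": 0}
  ],
  "grip_force": 6
}}

```text
clock: 11.6
eef_pos: [0.5513, -0.1582, 0.1722]
ee_rot: [-179.9, 0.1, 147.7]
ft_force: [0.2, -0.2, 0.9]
finger_gap: 0.386
finger_force: 0.0
```

>>> {"op": "send_rows", "data": {
  "series": [
    {"jaw": 36, "x": 0, "y": 0, "z": 0, "ax": 0, "ay": 0, "az": 0.128},
    {"jaw": 36, "x": 0, "y": 0, "z": 0, "ax": 0, "ay": 0, "az": 0.128},
    {"jaw": 36, "x": 0, "y": 0, "z": 0, "ax": 0, "ay": 0, "az": 0.128},
    {"jaw": 36, "x": 0, "y": 0, "z": 0, "ax": 0, "ay": 0, "az": 0.128},
    {"jaw": 36, "x": 0, "y": 0, "z": 0, "ax": 0, "ay": 0, "az": 0.128},
    {"jaw": 36, "x": 0, "y": 0, "z": 0, "ax": 0, "ay": 0, "az": 0.128},
    {"jaw": 36, "x": 0, "y": 0, "z": 0, "ax": 0, "ay": 0, "az": 0.128},
    {"jaw": 36, "x": 0, "y": 0, "z": 0, "ax": 0, "ay": 0, "az": 0.128},
    {"jaw": 36, "x": 0, "y": 0, "z": 0, "ax": 0, "ay": 0, "az": 0.128},
    {"jaw": 36, "x": 0, "y": 0, "z": 0, "ax": 0, "ay": 0, "az": 0.128},
    {"jaw": 36, "x": 0, "y": 0, "z": 0, "ax": 0, "ay": 0, "az": 0}
  ]
}}

```text
clock: 12.7
eef_pos: [0.5526, -0.1531, 0.1718]
ee_rot: [-180.0, 0.0, 71.1]
ft_force: [-0.5, -0.4, 0.2]
finger_gap: 0.386
finger_force: 0.0
```

```bash
python3 st.py .552 -.1543 .056; python3 - <<'E'
from bench import manip
import cv2
im,d=manip.camera("side");cv2.imwrite("pics/s3.png",cv2.resize(im[150:330,150:350,::-1],(660,594)))
E
```

```text
clock 12.7
joints [-25.5783  21.9093  43.9284 109.5969 -18.2507  55.6531   7.8099]
eef_pos [ 0.5526 -0.1531  0.1718]
ee_rot [-179.9873    0.0184   71.0577]
ft_force [-0.4629 -0.3899  0.1931]
ft_torque [-0.0212  0.1065 -0.0251]
finger_gap 0.3857838023794955
finger_force 0.0
togo [-0.0053 -0.0005  0.4631]
```

View pics/s3.png

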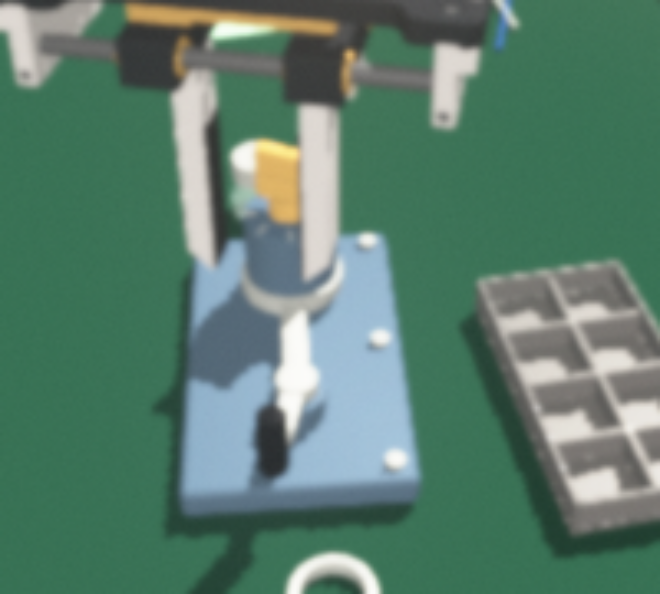

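The side crop shows the open fingers at (200,260) and (320,275), centred over the line of the black knob at (270,440). The wing, tray and ring look undisturbed. I'll descend and close gently.

>>> {"op": "send_rows", "data": {
  "series": [
    {"jaw": 36, "x": -0.005, "y": 0, "z": 0.077, "ax": 0, "ay": 0, "az": 0},
    {"jaw": 36, "x": 0, "y": 0, "z": 0.077, "ax": 0, "ay": 0, "az": 0},
    {"jaw": 36, "x": 0, "y": 0, "z": 0.077, "ax": 0, "ay": 0, "az": 0},
    {"jaw": 36, "x": 0, "y": 0, "z": 0.077, "ax": 0, "ay": 0, "az": 0},
    {"jaw": 36, "x": 0, "y": 0, "z": 0.077, "ax": 0, "ay": 0, "az": 0},
    {"jaw": 36, "x": 0, "y": 0, "z": 0.077, "ax": 0, "ay": 0, "az": 0},
    {"jaw": 36, "x": 0, "y": 0, "z": 0, "ax": 0, "ay": 0, "az": 0},
    {"jaw": 12, "x": 0, "y": 0, "z": 0, "ax": 0, "ay": 0, "az": 0},
    {"jaw": 12, "x": 0, "y": 0, "z": 0, "ax": 0, "ay": 0, "az": 0},
    {"jaw": 12, "x": 0, "y": 0, "z": 0, "ax": 0, "ay": 0, "az": 0},
    {"jaw": 12, "x": 0, "y": 0, "z": 0, "ax": 0, "ay": 0, "az": 0}
  ]
}}

```text
clock: 13.85
eef_pos: [0.5525, -0.1551, 0.0573]
ee_rot: [179.9, -0.0, 71.2]
ft_force: [-0.8, -0.6, 5.6]
finger_gap: 0.169
finger_force: 6.0
```

```bash
python3 st.py .552 -.1543 .056
```

```text
clock 13.85
joints [-19.3665  30.7549  37.2512 114.1623 -26.6819  43.6219  14.9746]
eef_pos [ 0.5525 -0.1551  0.0573]
ee_rot [179.9281  -0.0216  71.2089]
ft_force [-0.7549 -0.6386  5.5604]
ft_torque [-0.1192  0.2174 -0.0055]
finger_gap 0.16912909523222072
finger_force 6.001506820321083
togo [ 0.0023 -0.0029  0.0052]
```

The gap is 15.9 mm, so the knob is gripped. Next is the 53° clockwise arc at 52 mm radius, at 4.4° per row: y -4.0 mm, x +0.15 mm, az +0.0733.

>>> {"op": "send_rows", "data": {
  "series": [
    {"jaw": 12, "x": 0.0006, "y": -0.016, "z": 0, "ax": 0, "ay": 0, "az": 0.0733},
    {"jaw": 12, "x": 0.0006, "y": -0.016, "z": 0, "ax": 0, "ay": 0, "az": 0.0733},
    {"jaw": 12, "x": 0.0006, "y": -0.016, "z": 0, "ax": 0, "ay": 0, "az": 0.0733},
    {"jaw": 12, "x": 0.0006, "y": -0.016, "z": 0, "ax": 0, "ay": 0, "az": 0.0733},
    {"jaw": 12, "x": 0.0006, "y": -0.016, "z": 0, "ax": 0, "ay": 0, "az": 0.0733},
    {"jaw": 12, "x": 0.0006, "y": -0.016, "z": 0, "ax": 0, "ay": 0, "az": 0.0733},
    {"jaw": 12, "x": 0.0006, "y": -0.016, "z": 0, "ax": 0, "ay": 0, "az": 0.0733},
    {"jaw": 12, "x": 0, "y": 0, "z": 0, "ax": 0, "ay": 0, "az": 0}
  ]
}}

```text
clock: 14.65
eef_pos: [0.5291, -0.1395, 0.0571]
ee_rot: [180.0, -0.0, 40.2]
ft_force: [-3.2, -1.7, 7.9]
finger_gap: 0.165
finger_force: 6.0
```

```bash
cat > lv.py <<'E'
from h import *
from bench import manip
s=manip.read_state();d=s["eef_pos"][:2]-[.5685,-.1055];a=np.degrees(np.arctan2(d[1],d[0]))
print("r",np.linalg.norm(d),"ang",a,"lever",np.radians(-94.4-a),s["ee_rot"],s["ft_force"],s["finger_gap"],s["joints"])
E
python3 lv.py
```

```text
r 0.0520820027415707 ang -139.23736787573998 lever 0.7825596973595983 [ 1.79970234e+02 -1.23816948e-02  4.02445722e+01] [-3.16138645 -1.67865873  7.86114139] 0.16458121900719577 [-27.3905008   31.61649282  46.0363157  117.86621327 -32.93362589
  43.93407581 -10.70772996]
```

Tracking is good, with the lever near 0.78 rad. I'll do the remaining ~24°.

>>> {"op": "send_rows", "data": {
  "series": [
    {"jaw": 12, "x": 0.0006, "y": -0.016, "z": 0, "ax": 0, "ay": 0, "az": 0.0733},
    {"jaw": 12, "x": 0.0006, "y": -0.016, "z": 0, "ax": 0, "ay": 0, "az": 0.0733},
    {"jaw": 12, "x": 0.0006, "y": -0.016, "z": 0, "ax": 0, "ay": 0, "az": 0.0733},
    {"jaw": 12, "x": 0.0006, "y": -0.016, "z": 0, "ax": 0, "ay": 0, "az": 0.0733},
    {"jaw": 12, "x": 0.0006, "y": -0.016, "z": 0, "ax": 0, "ay": 0, "az": 0.0733},
    {"jaw": 12, "x": 0, "y": 0, "z": 0, "ax": 0, "ay": 0, "az": 0},
    {"jaw": 12, "x": 0, "y": 0, "z": 0, "ax": 0, "ay": 0, "az": 0}
  ]
}}

```text
clock: 15.35
eef_pos: [0.5191, -0.1221, 0.0569]
ee_rot: [-180.0, 0.0, 18.4]
ft_force: [-3.6, 0.1, 6.9]
finger_gap: 0.17
finger_force: 6.0
```

```bash
python3 lv.py
```

```text
r 0.052105609284827666 ang -161.47951842233243 lever 1.170758457121893 [-1.79988692e+02  4.34639376e-03  1.84209559e+01] [-3.58889873  0.14075106  6.89016426] 0.16957922982213833 [-33.51770898  33.23922985  52.17408325 119.77238807 -37.75764156
  45.01288929 -29.26012183]
```

About 1.17 rad now. I'll nudge slightly further to feel the stop.

>>> {"op": "send_rows", "data": {
  "series": [
    {"jaw": 12, "x": 0, "y": -0.008, "z": 0, "ax": 0, "ay": 0, "az": 0.036},
    {"jaw": 12, "x": 0, "y": -0.006, "z": 0, "ax": 0, "ay": 0, "az": 0.02},
    {"jaw": 12, "x": 0, "y": 0, "z": 0, "ax": 0, "ay": 0, "az": 0}
  ]
}}

```text
clock: 15.65
eef_pos: [0.5183, -0.1194, 0.0569]
ee_rot: [179.9, -0.0, 15.0]
ft_force: [-1.5, -3.8, 3.9]
finger_gap: 0.17
finger_force: 6.0
```

```bash
python3 lv.py
```

```text
r 0.05205113707112659 ang -164.478293427127 lever 1.223096954482067 [ 1.79933008e+02 -2.20439610e-02  1.49942499e+01] [-1.51632097 -3.75287801  3.90886928] 0.16952128930226304 [-34.49483197  33.58455202  53.14034162 120.01017813 -38.52574791
  45.18280431 -32.21131748]
```

The reaction has risen and the angle is about 1.2 rad, so the lever is home. I'll open and rise clear.

>>> {"op": "send_rows", "data": {
  "series": [
    {"jaw": 36, "x": 0, "y": 0.004, "z": 0, "ax": 0, "ay": 0, "az": 0},
    {"jaw": 36, "x": 0, "y": 0, "z": 0, "ax": 0, "ay": 0, "az": 0},
    {"jaw": 36, "x": 0, "y": 0, "z": 0, "ax": 0, "ay": 0, "az": 0},
    {"jaw": 36, "x": 0, "y": 0, "z": -0.08, "ax": 0, "ay": 0, "az": 0},
    {"jaw": 36, "x": 0, "y": 0, "z": -0.12, "ax": 0, "ay": 0, "az": 0},
    {"jaw": 36, "x": 0, "y": 0, "z": -0.12, "ax": 0, "ay": 0, "az": 0},
    {"jaw": 36, "x": 0, "y": 0, "z": -0.12, "ax": 0, "ay": 0, "az": 0},
    {"jaw": 36, "x": 0, "y": 0, "z": -0.12, "ax": 0, "ay": 0, "az": 0},
    {"jaw": 36, "x": 0, "y": 0, "z": 0, "ax": 0, "ay": 0, "az": 0},
    {"jaw": 36, "x": 0, "y": 0, "z": 0, "ax": 0, "ay": 0, "az": 0}
  ]
}}

```text
clock: 16.65
eef_pos: [0.5187, -0.1192, 0.1965]
ee_rot: [-180.0, -0.1, 15.1]
ft_force: [-0.7, 0.6, -0.4]
finger_gap: 0.384
finger_force: 0.0
```

```bash
python3 st.py | egrep "pos|force|clock"; python3 - <<'E'
from bench import manip
import cv2
im,d=manip.camera("side");cv2.imwrite("pics/s4.png",cv2.resize(im[160:350,170:380,::-1],(660,597)))
E
```

```text
clock 16.65
eef_pos [ 0.5187 -0.1192  0.1965]
ft_force [-0.6976  0.6193 -0.4356]
finger_force 0.0
```

View pics/s4.png

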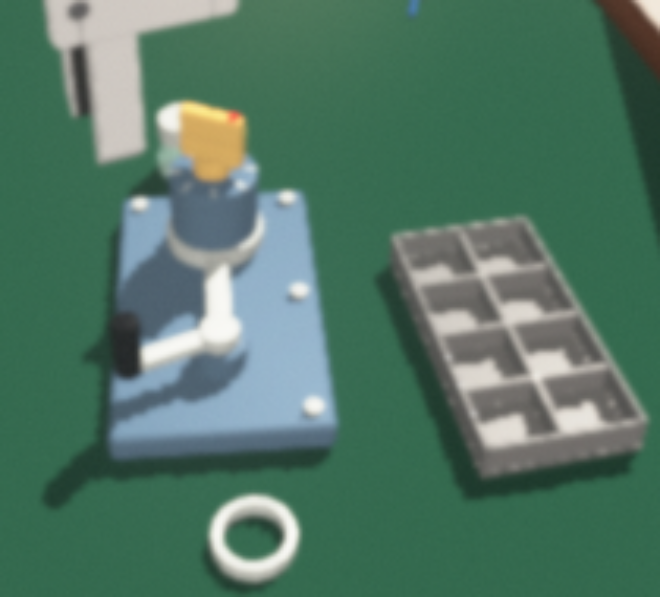

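The lever is home with its knob at (125,345), the wing is backed off with its red dot at (235,117), the gripper is clear, and the tray and ring are in place. Handing in.

```bash
python3 -c "
from bench import manip
print(manip.close_job())"
```

```text
the job is handed in; nothing more can be done
None
```

I turned the wing screw to its stop (about 0.18 N m felt, well under the forcing limit), backed it off about 45°, swung the lock lever home to about 1.2 rad and let go. The tray, jar and ring look undisturbed, and I handed the job in at about 17 s; no verdict came back.

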